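# Set and lock the air regulator

## Task

Set the air-line regulator for the carving tools: turn its knob clockwise until the knob's pointer stands at the raised tab on the collar, then go on clockwise a little at a time, feeling with a light upward pull for the lock slot, and there pull the knob fully up so that it locks. Never force it: only a light pull wherever it resists. Leave the knob up, let go, and do not shift the wedge, the loose star knob or the stone chip lying round it.

Things in the scene. Friction and masses are not known exactly. Their poses are not given: they have to be found in the camera images.
- knob: Black round fluted knob on top of the regulator, axis vertical: grip part 44 mm in diameter, 41 mm high, above a skirt 54 mm wide, 5 mm thick. Origin on the axis at the skirt's underside, 153 mm above the bench when down; top 46 mm above the origin. x axis points along the pointer, z up. Turns with about 0.12 Nm of friction. Starts down, with the pointer 0.35 to 1.1 rad anticlockwise of the tab
- knob_grip (a point): point on the knob's axis at a good height to grip, 30 mm above the skirt's underside, 183 mm above the bench when down. Lifting takes about 4.5 N (friction 3 N, weight 1.5 N) and the knob stays at the height where it is left: 2 mm free, then its hidden locking dog meets the catch plate; only in line with the slot does it rise to its stop, 10 mm up, where it is locked against turning
- pointer_tip (a point): tip of the small aluminium pointer on the knob's skirt, 32 mm from the axis, 158 mm above the bench with the knob pushed in; a rib on the knob's top runs the same way
- collar: Steel setting collar, 72 mm wide, 5 mm thick, under the knob's skirt, fixed. x axis points along its raised tab, z up; origin on the knob's axis, 147 mm above the bench
- mark_tab (a point): the mark: top of the raised tab at the collar's rim, tab 4 mm wide, this point 38.5 mm from the knob's axis, 156 mm above the bench. The catch's only slot lies unseen 0.10 to 0.55 rad (6 to 31 degrees) clockwise of the tab, differently each time, and takes the 8 mm dog within about 0.04 rad of its middle. Half in, the dog may bind on the slot's side: yield to the side push and go on
- regulator: the regulator, fixed to the bench: foot 100 x 80 mm, round gauge on the front (its -x side), ribbed bonnet 62 mm wide up to 146 mm; whole 199 mm high. Origin under the knob's axis on the bench, z up. On the far right an air hose hangs from the ceiling to the bench (in the plane y = -0.40 m, from x = 0.2 at 0.75 m up to x = 0.65 on the bench), a lamp's head beside it
- wedge: steel wedge, 22x70x16 mm, lying loose in front of the regulator; origin at its underside
- loose_knob: small black loose star knob, 19x21x16 mm, lying behind the regulator; origin at its underside
- chip: stone chip, 28x30x23 mm, lying to the left of the regulator; origin at its underside
- catch (a joint): how far (m) the hidden catch plate inside the bonnet is pushed up against its spring, 8 N per mm, 0 at rest. The knob's locking dog pushes it when pulled off the slot, the knob's stop flange when pulled beyond fully up. Over 2.8 mm (22 N on the plate) damages it: keep the pull on the knob under about 15 N
Mind the look-alikes: they are no part of the job. What is meant by the regulator is not purple, and is the larger of those in its own colour.

How it is judged:
On the way:
1. the knob, still down, is turned to within 0.15 rad of the tab (angle between the x axis of knob and the x axis of collar, either way round below 0.15 rad and z of knob in the frame of collar below 0.0105 m), for 0.05 s.
At the end, for the whole second after the job is handed in: the knob is at rest, pulled up at least 8 mm of its 10 mm, its dog in the slot, with its pointer within 0.65 rad of the tab (angle between the x axis of knob and the x axis of collar, either way round below 0.65 rad and z of knob in the frame of collar above 0.014 m and linear speed of knob below 0.01 m/s); the robot touches nothing.
It fails at once if the knob is forced against the catch: the plate is pushed up by over 2.8 mm (22 N) (value of joint catch above 0.0028 m).
It fails at once if the wedge, the loose star knob or the stone chip is shifted by over 15 mm (distance of any of wedge, loose_knob, chip from where it was at the start of the episode above 0.015 m).
It also fails if it takes over 72 s, if anything falls off the work surface, if the arm or the gripper's body presses on something with over 40 N, if the wrist force passes 120 N, or if a joint passes its speed limit or range.

## Robot

A 6-joint arm with a two-finger parallel gripper is mounted at the origin on a cart in front of the work surface, level with it; the furniture and walls round the work are solid. World frame = base frame: x ahead of the robot, y to its left, z up, the work surface at z = 0. Lengths are in m, angles in rad, forces in N, time in s.
With the tool pointing down it reaches from about 0.35 to 0.85 m from the base axis. Payload 8.1 kg.
Tool frame: the origin (TCP) lies on the mounting face of the last link; the fingertips stand 186 mm ahead of it and the grasp point (between the pads) lies 167 mm ahead of it; z points along the fingers, y is the line along which they close (so a half turn about z gives the same grasp; the last joint's range is limited). The gripper opens to 93 mm and grips with 3 to 60 N. Pads are 15 mm wide; open, the fingers measure 128 mm over their backs; the gripper's body (75 mm by 188 mm) begins 65 mm behind the grasp point.
Start: joints at [0.631, 0.13, 1.488, -0, 1.523, -0.085], TCP at [0.453, 0.394, 0.405] pointing down, gripper open.
Joint ranges: [-2.96, 2.96], [-0.89, 2.26], [0.02, 2.5], [-1.34, 4.48], [0, 2.73], [-2.66, 2.66]. Speed limits (rad/s): [2.39, 2.39, 2.79, 3.14, 3.14, 3.14].

## Interface

Orientations are given as a rotation vector (axis times angle).
In Python, from plant import * gives the robot as it stands. The module is installed in compiled form; this text tells all that it offers.
- The arm moves only by the tool arm_command, never from a script. Its argument "increments" is a list of rows, each a list of 6 numbers: the shift along the tool's x, y, z in units of 0.2 m (1.0 is 0.2 m), then the turn, a rotation vector about the tool's x, y, z in units of pi rad (1.0 is pi rad). A call has exactly 5 rows; each row is the pose to reach, as a shift and turn from the pose commanded when the call began, along the tool's axes at that moment, turning the shorter way round; what a row does not reach only later rows make up. A row lasts 1/8 s, in which the tool goes at most 62.5 mm and 10.7 degrees, less where a joint would pass 70% of its speed; a pose out of reach is approached as far as the arm can. A call with a number of a shift or a turn outside -1 to 1 is refused whole. A call with a gripper value outside its range is refused whole. "fingers" is the closure, from -1 (fully open) to 1 (shut), set as the call begins (left out, the last holds). The fingers move at their own pace and stop on an object; "force" is the grip in N (left out, the last holds). Time passes only in rows, so rows that repeat a pose let the fingers close, or fill a call up. It gives the time, the measured TCP pose, the force, the opening and the grip force at its end, in the units of the state.
- read_state(): the state, without advancing time (a new reading comes with each control period).
- read_camera(name): name is "side" or "top"; returns a dict with "image" (384x512x3 uint8, red, green, blue), "fx", "fy", "cx", "cy" (pixels), "T" (4x4, takes a point from camera to world coordinates). Camera axes: x right, y down, z forward; pixel columns grow to the right and rows downward; lengths in m; the calibration is good to about 2 mm. A picture is of the moment at which its call begins. There is no depth.
- close_job(): hands the job in; it is judged then, once.
The state is a dict: "t": time; "q": joint angles; "dq": joint speeds; "joint_torque": joint torques, N m; "tool_pos": TCP position; "orientation": TCP orientation; "force": force on the tool from outside, world axes, zero at the start; "wrist_torque": the same for the moment, N m; "opening": finger opening in m; "gripper_force": force on a finger pad.
Only numpy, scipy, OpenCV 4.12 (cv2) and the standard library are available. Lean on these libraries where they do the work, as an engineer would, in place of code of your own. Each camera call takes 0.05 s, during which the arm holds its last target. There are 200 camera calls.

## Working session

There is one attempt and no reset: what is moved stays moved. The work goes in short steps, Python scripts to look and compute and a tool call to move; the robot and the scene stay as the last step left them, time stands still between calls to the robot, and variables do not carry over. Pictures are saved under pics/ and viewed, at most 10 in all, crops included, and the job is handed in when it is done.

Besides the shell and the picture viewer there is one more tool, called after ">>>" as name(argument=value, ...), one argument or row to a line, values as JSON. arm_command: Moves the arm, as the interface text tells. Shifts and turns lie within -1 to 1; 1 stands for 0.2 m of shift or pi rad of turn. Its arguments: {"type":"object","properties":{"increments":{"type":"array","items":{"type":"array","items":{"type":"number","minimum":-1,"maximum":1}}},"fingers":{"type":"number"},"force":{"type":"number"}},"required":["increments"]}

```bash
mkdir -p pics; cat > h.py <<'E'
from plant import *
import numpy as np, cv2
from scipy.spatial.transform import Rotation as R
def save(name,f,crop=None,s=1):
    c=read_camera(name); im=c["image"][:,:,::-1].copy()
    if crop: x0,y0,x1,y1=crop; im=im[y0:y1,x0:x1]
    im=cv2.resize(im,None,fx=s,fy=s,interpolation=cv2.INTER_CUBIC)
    cv2.imwrite("pics/"+f,im); return c
def ray(c,u,v,z):
    d=c["T"][:3,:3]@np.array([(u-c["cx"])/c["fx"],(v-c["cy"])/c["fy"],1]); o=c["T"][:3,3]
    return o+d*(z-o[2])/d[2]
def proj(c,p):
    q=c["T"][:3,:3].T@(np.array(p)-c["T"][:3,3]); return q[0]/q[2]*c["fx"]+c["cx"],q[1]/q[2]*c["fy"]+c["cy"]
E
python3 - <<'E'
from h import *
for n in("top","side"):
    c=save(n,n+"1.png"); print(n,c["fx"],c["cx"],c["cy"],c["T"].round(3).tolist())
a=cv2.imread("pics/top1.png");b=cv2.imread("pics/side1.png")
cv2.imwrite("pics/both.png",cv2.resize(np.vstack([a,b]),None,fx=.78,fy=.78))
s=read_state();print(s)
E
```

```text
top 400.6029054299723 249.06619210414584 193.07511978838593 [[0.02, -0.996, 0.092, 0.465], [-1.0, -0.02, 0.011, 0.336], [-0.009, -0.093, -0.996, 0.962], [0.0, 0.0, 0.0, 1.0]]
side 459.08086704761024 255.09284400808062 189.60851011667907 [[-0.817, -0.382, 0.431, 0.06], [-0.576, 0.554, -0.601, 0.982], [-0.009, -0.74, -0.673, 0.836], [0.0, 0.0, 0.0, 1.0]]
{'t': 0.1, 'q': array([ 6.30589806e-01,  1.31092752e-01,  1.48914173e+00, -1.44423683e-05,
        1.52301236e+00, -8.53794671e-02]), 'dq': array([ 0.00019892, -0.00295384, -0.0026822 ,  0.00161712, -0.00163206,
       -0.00135918]), 'joint_torque': array([ 1.11611196e-03, -5.61345398e+01, -4.93093121e+01,  7.70233758e-02,
        2.91661505e-02, -4.14359636e-05]), 'tool_pos': array([0.45249142, 0.39371513, 0.40380358]), 'orientation': array([-1.30191540e+00, -2.85825050e+00,  2.27472081e-03]), 'force': array([-0.45739659, -0.57234126,  0.85350418]), 'wrist_torque': array([-0.06206378, -0.02309625, -0.02142981]), 'gripper_force': 0.0, 'opening': 0.09265712908115835}
```

View pics/top1.png

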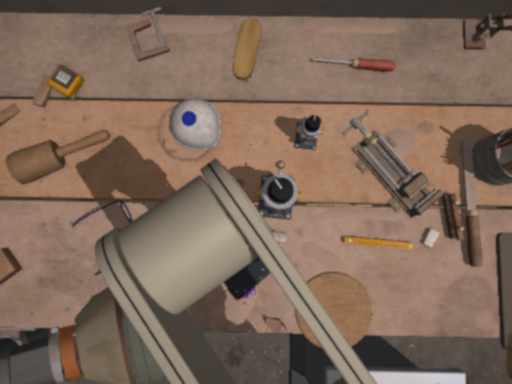

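View pics/side1.png

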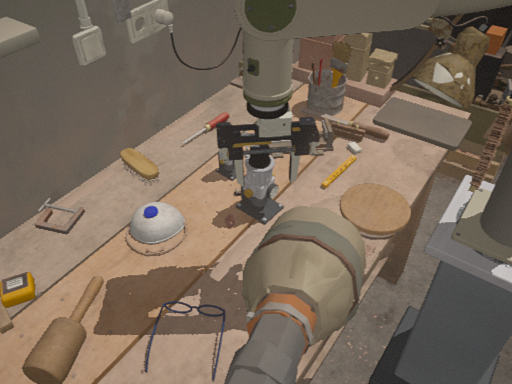

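Three candidates in the top picture:
- (279,190): grey-black and large.
- (309,130): grey-black and smaller.
- (248,288): purple, under the arm.

The one at (279,190) fits, since it isn't purple and is the larger of its colour. I'll confirm it in an enlarged crop.

```bash
python3 - <<'E'
from h import *
c=save("top","crop1.png",(235,100,335,250),4)
# 4x of 100x150 
for u,v,z in((281,188,.199),(279,190,.15),(281,165,.016),(279,237,.016)): print(ray(c,u,v,z).round(4))
E
```

```text
[0.5467 0.2836 0.199 ]
[0.5478 0.2843 0.15  ]
[0.6214 0.2717 0.016 ]
[0.4507 0.2742 0.016 ]
```

View pics/crop1.png

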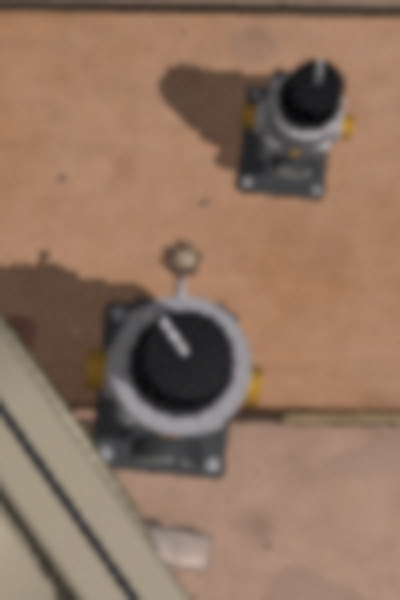

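The crop confirms it. The collar is about 142 crop px, which matches 72 mm at z = 0.15. The rib points up-left, and the tab shows near crop (181,287) at the far side. The small look-alike is at (312,95). The wedge is at (180,545) and a small loose item at (183,258). Next I work out the approach.

```bash
python3 - <<'E'
from h import *
c=read_camera("top")
im=cv2.imread("pics/top1.png")
P=lambda x,y:(235+(x+.5)/4-.5,100+(y+.5)/4-.5)
col=ray(c,*P(179,366),.152);top=ray(c,*P(187,352),.199)
# knob top disc: dark circle
print("collar",col,"ribend",top)
a=ray(c,*P(162,318),.199);b=ray(c,*P(189,354),.199);d=a-b;print("rib ends",a,b,"ang",np.arctan2(d[1],d[0]))
t=ray(c,*P(181,290),.156)-col;print("tab",t,np.hypot(*t[:2]),np.arctan2(t[1],t[0]))
print("pred axis px crop at .199",[(proj(c,[col[0],col[1],.199])[i]-(235,100)[i])*4 for i in(0,1)])
s=read_state();M=R.from_rotvec(s["orientation"]).as_matrix();print(M.round(3))
print("tool shift units",(M.T@(np.array([col[0],col[1],.44])-s["tool_pos"])/.2).round(3))
E
```

```text
collar [0.54529918 0.28360173 0.152     ] ribend [0.54744199 0.28293221 0.199     ]
rib ends [0.56359235 0.29511533 0.199     ] [0.54649902 0.28196423 0.199     ] ang 0.6557836100088104
tab [ 0.03833821 -0.00023221  0.004     ] 0.038338915897993285 -0.006056786740744827
pred axis px crop at .199 [np.float64(184.0405599390608), np.float64(354.9290529865875)]
[[-0.656  0.754 -0.001]
 [ 0.754  0.656 -0.001]
 [ 0.    -0.001 -1.   ]]
tool shift units [-0.72  -0.012 -0.18 ]
```

>>> arm_command(
  increments=[
    [0, 0, -0.18, 0, 0, 0],
    [-0.25, 0, -0.18, 0, 0, 0],
    [-0.5, 0, -0.18, 0, 0, 0],
    [-0.72, -0.012, -0.18, 0, 0, 0],
    [-0.72, -0.012, -0.18, 0, 0, 0],
  ],
  fingers=-1,
  force=30,
)

```text
t: 0.82
tool_pos: [0.5469, 0.2811, 0.4402]
orientation: [1.308, 2.856, -0.002]
force: [-0.3, 0.9, 0.3]
opening: 0.0931
gripper_force: 0.0
```

```bash
python3 - <<'E'
from h import *
c=save("side","s2.png",(180,60,340,230),3)
print([proj(c,p) for p in([.546,.2836,.199],[.546,.2836,.153],[.5845,.2836,.156])])
s=read_state();M=R.from_rotvec(s["orientation"]).as_matrix();print(s["t"],s["tool_pos"],s["force"])
print("to go",(M.T@(np.array([.546,.2836,.352])-s["tool_pos"])/.2).round(3))
E
```

```text
[(np.float64(259.8641788374372), np.float64(145.46616968757024)), (np.float64(259.9064519799054), np.float64(161.06503787621662)), (np.float64(246.73888878084216), np.float64(154.39754410428156))]
0.875 [0.54602692 0.28249609 0.44028166] [-0.32351097  0.65824589 -0.37002852]
to go [0.004 0.004 0.441]
```

View pics/s2.png

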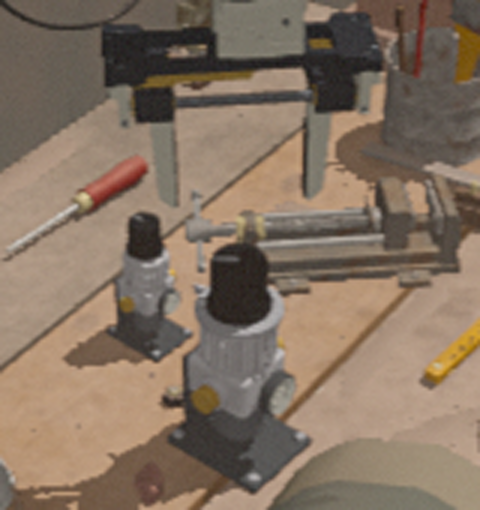

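The side view puts the knob's top at about (259.7,143.5) and the tab at about (246.7,156.7). Both are within about 2 px of my prediction, so I descend and grip.

>>> arm_command(
  increments=[
    [0.004, 0.002, 0.15, 0, 0, 0],
    [0.004, 0.002, 0.3, 0, 0, 0],
    [0.004, 0.002, 0.4, 0, 0, 0],
    [0.004, 0.002, 0.44, 0, 0, 0],
    [0.004, 0.002, 0.44, 0, 0, 0],
  ],
)

```text
t: 1.5
tool_pos: [0.545, 0.2848, 0.3527]
orientation: [-1.301, -2.859, 0.0]
force: [-0.1, -0.6, 0.8]
opening: 0.0931
gripper_force: 0.0
```

>>> arm_command(
  increments=[
    [0, 0, 0, 0, 0, 0],
    [0, 0, 0, 0, 0, 0],
    [0, 0, 0, 0, 0, 0],
    [0, 0, 0, 0, 0, 0],
    [0, 0, 0, 0, 0, 0],
  ],
  fingers=1,
  force=25,
)

```text
t: 2.12
tool_pos: [0.5451, 0.2845, 0.3528]
orientation: [1.302, 2.859, 0.0]
force: [-0.4, 0.8, -0.2]
opening: 0.0477
gripper_force: 0.0
```

```bash
cat > st.py <<'E'
from h import *
s=read_state();M=R.from_rotvec(s["orientation"]).as_matrix()
print("t",round(s["t"],2),"pos",s["tool_pos"].round(4),"yang",np.arctan2(M[1,1],M[0,1]).round(4),"F",s["force"].round(1),"Ftool",(M.T@s["force"]).round(1),"T",s["wrist_torque"].round(2),"op",s["opening"].round(4),"g",s["gripper_force"].round(1))
E
python3 st.py
```

```text
Traceback (most recent call last):
  File "st.py", line 3, in <module>
    print("t",round(s["t"],2),"pos",s["tool_pos"].round(4),"yang",np.arctan2(M[1,1],M[0,1]).round(4),"F",s["force"].round(1),"Ftool",(M.T@s["force"]).round(1),"T",s["wrist_torque"].round(2),"op",s["opening"].round(4),"g",s["gripper_force"].round(1))
                                                                                                                                                                                                   ^^^^^^^^^^^^^^^^^^
AttributeError: 'float' object has no attribute 'round'
```

>>> arm_command(
  increments=[
    [0, 0, 0, 0, 0, 0],
    [0, 0, 0, 0, 0, 0],
    [0, 0, 0, 0, 0, 0],
    [0, 0, 0, 0, 0, 0],
    [0, 0, 0, 0, 0, 0],
  ],
)

```text
t: 2.75
tool_pos: [0.5452, 0.2846, 0.3528]
orientation: [1.302, 2.859, 0.0]
force: [1.1, 1.6, -0.8]
opening: 0.0438
gripper_force: 25.0
```

```bash
sed -i 's/s\["opening"\].round(4)/round(s["opening"],4)/;s/s\["gripper_force"\].round(1)/round(s["gripper_force"],1)/' st.py; python3 st.py
```

```text
t 2.75 pos [0.5452 0.2846 0.3528] yang 0.716 F [ 1.1  1.6 -0.8] Ftool [0.5 1.9 0.8] T [ 0.24 -0.35 -0.01] op 0.0438 g 25.0
```

The grip is centred: side force is small and the opening reads 44 mm. I now turn clockwise (+ about tool z) to the tab.

>>> arm_command(
  increments=[
    [0, 0, 0, 0, 0, 0.04],
    [0, 0, 0, 0, 0, 0.08],
    [0, 0, 0, 0, 0, 0.12],
    [0, 0, 0, 0, 0, 0.16],
    [0, 0, 0, 0, 0, 0.2],
  ],
)

```text
t: 3.38
tool_pos: [0.5459, 0.2848, 0.353]
orientation: [2.126, 2.311, 0.005]
force: [8.0, 4.0, -4.0]
opening: 0.0433
gripper_force: 25.0
```

>>> arm_command(
  increments=[
    [0, 0, 0, 0, 0, 0.009],
    [0, 0, 0, 0, 0, 0.009],
    [0, 0, 0, 0, 0, 0.009],
    [0, 0, 0, 0, 0, 0.009],
    [0, 0, 0, 0, 0, 0.009],
  ],
)

```text
t: 4.0
tool_pos: [0.5459, 0.2848, 0.353]
orientation: [2.154, 2.285, 0.005]
force: [8.6, 3.9, -3.4]
opening: 0.0434
gripper_force: 25.0
```

```bash
python3 st.py; python3 - <<'E'
from h import *
c=save("side","s3.png",(220,110,300,180),7);save("top","t3.png",(235,140,325,240),5)
a=cv2.imread("pics/s3.png");b=cv2.imread("pics/t3.png")[:490];cv2.imwrite("pics/c3.png",cv2.resize(np.hstack([a[:,:],b]),None,fx=.76,fy=.76))
E
```

```text
t 4.0 pos [0.5459 0.2848 0.353 ] yang 0.0593 F [ 8.6  3.9 -3.4] Ftool [3.4 8.8 3.4] T [ 0.7  -1.37  0.03] op 0.0434 g 25.0
```

View pics/c3.png

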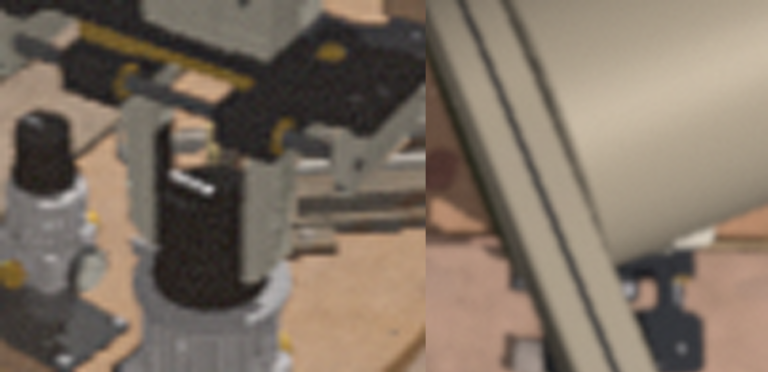

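The rib now lies along the collar's +x direction (picture (172,175) to (212,190)), so the pointer is at the tab. I yield to the side force, go slightly past the tab, then start a light pull.

>>> arm_command(
  increments=[
    [0.002, 0.0045, 0, 0, 0, 0.01],
    [0.002, 0.0045, 0, 0, 0, 0.02],
    [0.002, 0.0045, -0.007, 0, 0, 0.02],
    [0.002, 0.0045, -0.015, 0, 0, 0.02],
    [0.002, 0.0045, -0.015, 0, 0, 0.02],
  ],
)

```text
t: 4.72
tool_pos: [0.5464, 0.285, 0.3558]
orientation: [2.226, 2.216, 0.002]
force: [5.3, 2.3, -2.6]
opening: 0.0439
gripper_force: 25.0
```

```bash
python3 st.py
```

```text
t 4.72 pos [0.5464 0.285  0.3558] yang -0.0042 F [ 5.3  2.3 -2.6] Ftool [2.4 5.3 2.6] T [ 0.36 -1.   -0.06] op 0.0439 g 25.0
```

>>> arm_command(
  increments=[
    [0, 0.001, -0.002, 0, 0, 0],
    [0, 0.002, -0.005, 0, 0, 0],
    [0, 0.002, -0.005, 0, 0, 0],
    [0, 0.002, -0.005, 0, 0, 0],
    [0, 0.002, -0.005, 0, 0, 0],
  ],
)

```text
t: 5.35
tool_pos: [0.5466, 0.285, 0.3563]
orientation: [2.226, 2.217, 0.001]
force: [4.6, 2.4, -4.8]
opening: 0.0435
gripper_force: 25.0
```

```bash
python3 st.py
```

```text
t 5.35 pos [0.5466 0.285  0.3563] yang -0.0041 F [ 4.6  2.4 -4.8] Ftool [2.4 4.6 4.8] T [ 0.46 -0.91 -0.05] op 0.0435 g 25.0
```

>>> arm_command(
  increments=[
    [0, 0.001, -0.002, 0, 0, 0],
    [0, 0.002, -0.005, 0, 0, 0],
    [0, 0.002, -0.005, 0, 0, 0],
    [0, 0.002, -0.005, 0, 0, 0],
    [0, 0.002, -0.005, 0, 0, 0],
  ],
)

```text
t: 5.98
tool_pos: [0.5468, 0.285, 0.3571]
orientation: [-2.226, -2.217, 0.0]
force: [4.2, 2.6, -3.7]
opening: 0.0439
gripper_force: 25.0
```

```bash
python3 st.py
```

```text
t 5.97 pos [0.5468 0.285  0.3571] yang -0.0041 F [ 4.2  2.6 -3.7] Ftool [2.7 4.2 3.7] T [ 0.44 -0.74  0.03] op 0.0439 g 25.0
```

>>> arm_command(
  increments=[
    [0, 0.001, -0.002, 0, 0, 0],
    [0, 0.002, -0.005, 0, 0, 0],
    [0, 0.002, -0.006, 0, 0, 0],
    [0, 0.002, -0.006, 0, 0, 0],
    [0, 0.002, -0.006, 0, 0, 0],
  ],
)

```text
t: 6.6
tool_pos: [0.5469, 0.285, 0.3586]
orientation: [-2.225, -2.217, 0.001]
force: [0.6, 3.4, -6.2]
opening: 0.0438
gripper_force: 25.0
```

```bash
python3 st.py; python3 - <<'E'
from h import *
c=save("side","s4.png",(220,110,300,180),7)
a=cv2.imread("pics/s3.png");b=cv2.imread("pics/s4.png");cv2.imwrite("pics/c4.png",cv2.resize(np.hstack([a,b]),None,fx=.71,fy=.71))
E
```

```text
t 6.6 pos [0.5469 0.285  0.3586] yang -0.0033 F [ 0.6  3.4 -6.2] Ftool [3.4 0.6 6.2] T [ 0.72 -0.07 -0.04] op 0.0438 g 25.0
```

View pics/c4.png

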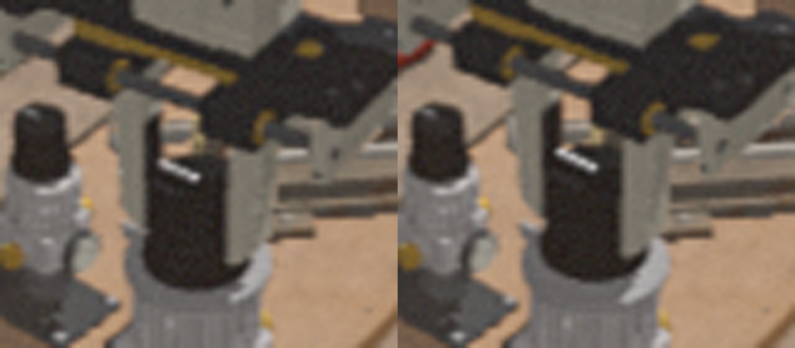

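Right against left, the rib has risen about 10.5 px in a 4.97x crop. That is about 6 mm, the same as the tool, and the pull is only about 5 N, so the dog is in the slot. I continue up gently.

>>> arm_command(
  increments=[
    [0.001, 0, -0.003, 0, 0, 0],
    [0.002, 0, -0.006, 0, 0, 0],
    [0.002, 0, -0.01, 0, 0, 0],
    [0.002, 0, -0.01, 0, 0, 0],
    [0.002, 0, -0.01, 0, 0, 0],
  ],
)

```text
t: 7.28
tool_pos: [0.547, 0.2852, 0.3608]
orientation: [-2.225, -2.217, 0.001]
force: [-3.3, 0.9, -4.9]
opening: 0.0434
gripper_force: 25.0
```

>>> arm_command(
  increments=[
    [0, 0, -0.002, 0, 0, 0],
    [0, 0, -0.005, 0, 0, 0],
    [0, 0, -0.007, 0, 0, 0],
    [0, 0, -0.007, 0, 0, 0],
    [0, 0, -0.007, 0, 0, 0],
  ],
)

```text
t: 7.9
tool_pos: [0.547, 0.2853, 0.3622]
orientation: [-2.225, -2.217, 0.001]
force: [-5.1, -0.1, -5.2]
opening: 0.0434
gripper_force: 25.0
```

```bash
python3 st.py
```

```text
t 7.9 pos [0.547  0.2853 0.3622] yang -0.0034 F [-5.1 -0.1 -5.2] Ftool [-0.1 -5.1  5.2] T [-0.03  1.16 -0.07] op 0.0434 g 25.0
```

>>> arm_command(
  increments=[
    [0, -0.0025, -0.001, 0, 0, 0],
    [0, -0.0025, -0.003, 0, 0, 0],
    [0, -0.0025, -0.004, 0, 0, 0],
    [0, -0.0025, -0.004, 0, 0, 0],
    [0, -0.0025, -0.004, 0, 0, 0],
  ],
)

```text
t: 8.52
tool_pos: [0.5468, 0.2852, 0.363]
orientation: [2.225, 2.217, -0.0]
force: [-2.4, -0.7, -8.0]
opening: 0.0437
gripper_force: 25.0
```

```bash
python3 st.py
```

```text
t 8.53 pos [0.5468 0.2852 0.363 ] yang -0.0036 F [-2.4 -0.7 -8. ] Ftool [-0.7 -2.4  8. ] T [-0.22  0.43 -0.12] op 0.0437 g 25.0
```

>>> arm_command(
  increments=[
    [0, 0, -0.001, 0, 0, 0],
    [0, 0, -0.002, 0, 0, 0],
    [0, 0, -0.002, 0, 0, 0],
    [0, 0, -0.002, 0, 0, 0],
    [0, 0, -0.002, 0, 0, 0],
  ],
)

```text
t: 9.15
tool_pos: [0.5468, 0.2853, 0.3634]
orientation: [2.225, 2.217, -0.0]
force: [0.1, -0.9, -12.1]
opening: 0.0436
gripper_force: 25.0
```

```bash
python3 st.py
```

```text
t 9.15 pos [0.5468 0.2853 0.3634] yang -0.0035 F [  0.1  -0.9 -12.1] Ftool [-0.9  0.1 12.1] T [-0.28  0.08 -0.01] op 0.0436 g 25.0
```

The force rises sharply at 10.6 mm, so this is the stop. I relax slightly, open and retreat.

>>> arm_command(
  increments=[
    [0, 0, 0.003, 0, 0, 0],
    [0, 0, 0.003, 0, 0, 0],
    [0, 0, 0.003, 0, 0, 0],
    [0, 0, 0.003, 0, 0, 0],
    [0, 0, 0.003, 0, 0, 0],
  ],
)

```text
t: 9.78
tool_pos: [0.5467, 0.2853, 0.3633]
orientation: [2.225, 2.217, 0.0]
force: [-2.8, -3.7, -4.8]
opening: 0.0436
gripper_force: 25.0
```

>>> arm_command(
  increments=[
    [0, 0, 0, 0, 0, 0],
    [0, 0, 0, 0, 0, 0],
    [0, 0, 0, 0, 0, 0],
    [0, 0, 0, 0, 0, 0],
    [0, 0, 0, 0, 0, 0],
  ],
  fingers=-1,
)

```text
t: 10.4
tool_pos: [0.5467, 0.2854, 0.363]
orientation: [2.225, 2.218, 0.0]
force: [0.4, 0.2, 0.0]
opening: 0.0891
gripper_force: 0.0
```

>>> arm_command(
  increments=[
    [0, 0, -0.1, 0, 0, 0],
    [0, 0, -0.25, 0, 0, 0],
    [0, 0, -0.4, 0, 0, 0],
    [0, 0, -0.5, 0, 0, 0],
    [0, 0, -0.5, 0, 0, 0],
  ],
)

```text
t: 11.02
tool_pos: [0.547, 0.2855, 0.4658]
orientation: [2.224, 2.216, 0.007]
force: [-0.2, 0.2, 0.4]
opening: 0.093
gripper_force: 0.0
```

>>> arm_command(
  increments=[
    [0.15, 0, 0, 0, 0, 0],
    [0.35, 0, 0, 0, 0, 0],
    [0.5, 0, 0, 0, 0, 0],
    [0.6, 0, 0, 0, 0, 0],
    [0.6, 0, 0, 0, 0, 0],
  ],
)

```text
t: 11.65
tool_pos: [0.5466, 0.4064, 0.4607]
orientation: [-2.223, -2.219, 0.005]
force: [-0.0, -0.5, -0.3]
opening: 0.0929
gripper_force: 0.0
```

```bash
python3 st.py; python3 - <<'E'
from h import *
c=save("top","t5.png",(235,140,325,240),5);d=save("side","s5.png",(220,110,300,180),6)
a=cv2.imread("pics/t5.png");b=cv2.imread("pics/s5.png");b=cv2.copyMakeBorder(b,0,80,0,0,0);cv2.imwrite("pics/c5.png",cv2.resize(np.hstack([a,b]),None,fx=.85,fy=.85))
print(proj(d,[.546,.2836,.199]),proj(d,[.546,.2836,.209]))
E
```

```text
t 11.65 pos [0.5466 0.4064 0.4607] yang -0.0016 F [-0.  -0.5 -0.3] Ftool [-0.5 -0.   0.3] T [-0.03  0.01 -0.01] op 0.0929 g 0.0
(np.float64(259.8641788374372), np.float64(145.46616968757024)) (np.float64(259.8546595324573), np.float64(141.95352844635738))
```

View pics/c5.png

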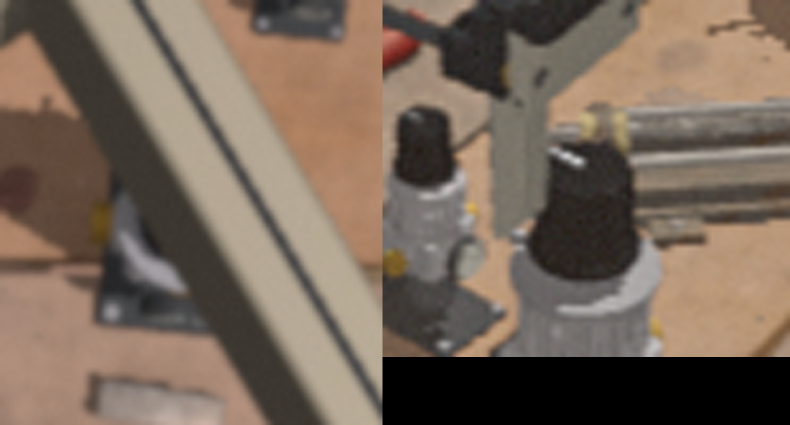

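The knob stays up: its rib is about 3.8 px higher than when down, against 3.5 px for 10 mm. The fingers are clear and the forces are zero, so I hand it in.

```bash
python3 -c "
from plant import *
print(close_job())"
```

```text
the job is handed in; nothing more can be done
None
```

I turned the knob to the tab and a little past it, lifted it to its stop about 10 mm up with a pull of about 12 N at most, released it, and handed the job in at about 12 s; the hand-in call gave no verdict, and I did not re-check the loose parts in a final picture.

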